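Drive home the wedge of the receiver stand

TASK

The little wooden stand with the receiver on it is held together by two upright wooden wedges, one through the tongue at each end. One is already home; the other still stands proud. Pick up the wooden driving block by its handle and tap the proud wedge down with the block's underside until it stops and goes no further, keeping the gripper itself off the wedge, then stand the block upright on the desk again and let go.

Things in the scene. Friction and masses are not known exactly. Their poses are not given: they have to be found in the camera images.
- block: Wooden driving block, loose, upright on the desk: square foot 60 x 60 mm, 35 mm high, with a round upright handle in its middle, 30 mm in diameter, 65 mm long (100 mm overall), about 0.22 kg. Origin: centre of the underside; z up along the handle. Near it stand a rubber stamp of like shape but only 62 mm tall (foot 44 x 28 mm) and a roll of tape: not for this job.
- wedge (a joint): How far the proud wedge has been driven down, in m: it starts between 0 and 0.012 and comes to a hard stop at 0.035 (home). Friction of about 8 N, and more the faster it is moved (60 N per m/s), resists it all the way; it slides straight down, cannot be turned or come out, and stays where it is left.
- wedge_top (a point): Centre of the top end face of the proud wedge, a wooden wedge 110 mm long, upright, 16 mm thick and about 26 mm wide at the top, narrowing downward. This point comes down with the wedge, from 135 to 147 mm above the desk at the start to 112 mm when home, level with the other wedge's top. z up.
- stand: Wooden stand, fixed. Origin: centre of its foot on the desk, y along it. Side boards 160 mm across x, 95 mm high, outer faces at y = +-120 mm; a black receiver between them, top at 104 mm. At each end a tongue 60 mm wide, top 80 mm high, sticks out to y = +-175 mm; the wedges stand upright in it at x = 0, y = +-134 mm. Either end may have the proud one; the other is home and fixed, top at 112 mm.
There are look-alikes about, which are no part of the job. Leave any pink or yellow look-alike of the block alone.

How it is judged:
By the outcome, as a careful person would: the job done as asked, in the order asked, and still so for the second after the job is handed in, with the robot touching nothing.
It also fails if it takes over 48 s, if anything falls off the work surface, if the arm or the gripper's body presses on something with over 40 N, if the wrist force passes 120 N, or if a joint passes its speed limit or range.

ROBOT

A 6-joint arm with a two-finger parallel gripper is mounted at the origin on the work surface. World frame = base frame: x ahead of the robot, y to its left, z up, the work surface at z = 0. Lengths are in m, angles in degrees, forces in N, time in s.
With the tool pointing down it reaches from about 0.325 to 0.775 m from the base axis. Payload 5.5 kg.
Tool frame: the origin (TCP) lies at the centre of the arm's flange, where the gripper is bolted on; the fingertips stand 182 mm ahead of it and the grasp point (between the pads) lies 163 mm ahead of it; z points along the fingers, y is the direction in which the jaws open and shut (so a half turn about z gives the same grasp; the last joint's range is limited). The gripper opens to 88 mm and grips with 3 to 60 N. Pads are 20 mm wide; open, the fingers measure 115 mm over their backs; the gripper's body (75 mm by 178 mm) begins 61 mm behind the grasp point.
Start: joints at [60.35, 5.22, 70.514, -0, 104.267, -3.249], TCP at [0.267, 0.537, 0.405] pointing down, gripper open.
Joint ranges: [-164.24, 164.24], [-49.07, 125.15], [9.68, 141.18], [-86.29, 266.29], [3.28, 154.24], [-151.56, 151.56]. Speed limits (degrees/s): [147.25, 147.25, 172.46, 180, 180, 180].

INTERFACE

Orientations are given as [roll, pitch, yaw] about the fixed x, y, z axes, in that order (R = Rz(yaw) Ry(pitch) Rx(roll)).
In Python, from station import r gives the robot as it stands. The module is installed in compiled form; this text tells all that it offers. Calls block until the motion is done:
- r.reach(position, orientation): joint-space move of the TCP to a pose.
- r.servo_line(position, rotation=None, speed=0.15): straight line of the TCP; rotation=None keeps the orientation; speed is the mean speed in m/s.
- r.move_joints(angles): joint-space move.
- r.let_go() and r.grab(squeeze=None): open the fingers fully, or close them until they stop; squeeze is the grip in N (None keeps the last).
- r.wait(seconds).
- r.inverse_kinematics(position, orientation): joint angles nearest the present ones, or None.
- r.sense(): the state.
- r.snapshot(name): name is "scene" or "top" or "wrist"; returns a dict with "frame" (384x512x3 uint8, red, green, blue), "fx", "fy", "cx", "cy" (pixels), "R" (3x3) and "t" (3): a world point X has camera coordinates R X + t. Camera axes: x right, y down, z forward; pixel columns grow to the right and rows downward; lengths in m; the calibration is good to about 2 mm. A picture is of the moment at which its call begins. There is no depth.
A pose or a line that the arm cannot do raises r.IKError and nothing moves.
- r.hand_in(): hands the job in, once; it reports no verdict.
The state is a dict: "clock": time; "joints": joint angles; "joint_vel": joint speeds; "joint_torque": joint torques, N m; "tcp_pos": TCP position; "orientation": TCP orientation; "contact_force": force on the tool from outside, world axes, zero at the start; "torque": the same for the moment, N m; "opening": finger opening in m.
Only numpy, scipy, OpenCV 4.12 (cv2) and the standard library are available. Lean on these libraries where they do the work, as an engineer would, in place of code of your own. Each camera call takes 0.05 s, during which the arm holds its last target.

## Working session

There is one attempt and no reset: what is moved stays moved. The work goes in short steps, each a Python script; the robot and the scene stay as the last script left them, time stands still between calls to the robot, and variables do not carry over. Pictures are saved under pics/ and viewed, and the job is handed in when it is done.

```bash
mkdir -p pics
cat > h.py <<'E'
from station import r
import numpy as np, cv2
def snap(n,f):
    s=r.snapshot(n); cv2.imwrite('pics/'+f+'.png',s['frame'][:,:,::-1]); np.save('pics/'+f+'.npy',s,allow_pickle=True); return s
def load(f): return np.load('pics/'+f+'.npy',allow_pickle=True).item()
def ray(s,u,v):
    d=np.array([(u-s['cx'])/s['fx'],(v-s['cy'])/s['fy'],1]); R=np.array(s['R']);t=np.array(s['t'])
    return -R.T@t, R.T@d
def onz(s,u,v,z):
    c,d=ray(s,u,v); return c+d*(z-c[2])/d[2]
def proj(s,X):
    p=np.array(s['R'])@np.array(X)+np.array(s['t']); return s['fx']*p[0]/p[2]+s['cx'],s['fy']*p[1]/p[2]+s['cy']
def tri(a,b):
    A=np.zeros((3,3));y=np.zeros(3)
    for s,u,v in (a,b):
        c,d=ray(s,u,v); d/=np.linalg.norm(d); P=np.eye(3)-np.outer(d,d); A+=P; y+=P@c
    return np.linalg.solve(A,y)
E
python3 - <<'E'
from h import *
for n in("scene","top","wrist"):
    s=snap(n,n+'0'); c,_=ray(s,0,0); print(n,c,s['fx'])
print(r.sense())
E
```

```text
scene [ 1.11021045 -0.1799405   0.58923455] 362.6321282859003
top [ 0.33354865 -0.03932115  1.30161275] 456.3219140133756
wrist [0.20666339 0.56698924 0.38353199] 270.59069234324147
{'clock': 0.15, 'joints': array([ 6.03498055e+01,  5.25386582e+00,  7.05654055e+01, -4.20796336e-04,
        1.04268175e+02, -3.24831096e+00]), 'joint_vel': array([-0.01839886, -0.05324399, -0.10383818,  0.02517631,  0.00391496,
       -0.00853966]), 'joint_torque': array([ 2.12770050e-03, -4.47046351e+01, -4.06907523e+01,  7.00145680e-02,
        2.74701038e-02, -1.03769694e-04]), 'tcp_pos': array([0.26682138, 0.53745961, 0.40376562]), 'orientation': array([-1.79912671e+02, -4.54768264e-03,  1.53598010e+02]), 'contact_force': array([-0.27849541,  0.02825028, -0.14135763]), 'torque': array([-0.00767701,  0.00183793,  0.04295144]), 'opening': 0.08806227662850251}
```

View pics/scene0.png

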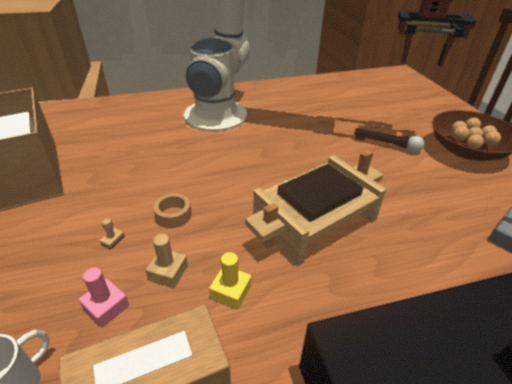

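View pics/top0.png

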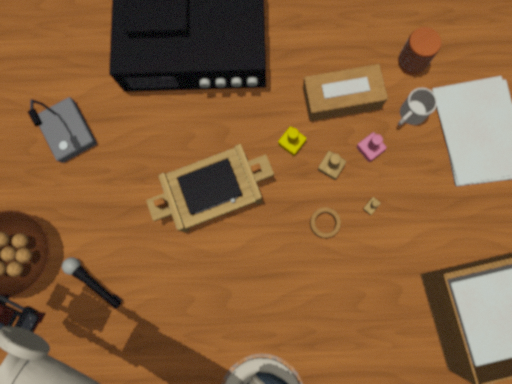

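View pics/wrist0.png

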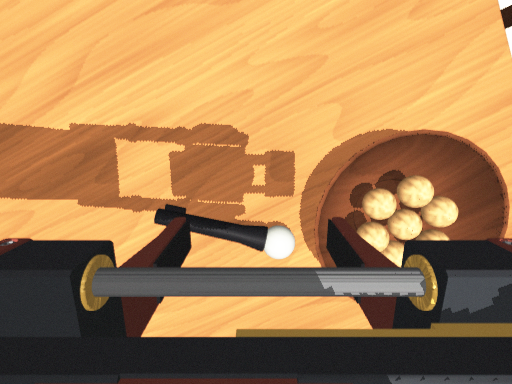

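The plain wooden block is at scene (165,262) and top (332,165). The pink one at top (372,146) and the yellow one at (292,140) are look-alikes. The small one at (372,206) is the stamp. I'll confirm with enlarged crops.

Run:
```python
from h import *
t=load('top0')['frame'][:,:,::-1]; s=load('scene0')['frame'][:,:,::-1]
a=cv2.resize(t[110:240,270:400],(400,400),interpolation=cv2.INTER_CUBIC); b=cv2.resize(s[200:320,60:260],(400,240),interpolation=cv2.INTER_CUBIC)
c=cv2.resize(t[130:240,140:280],(400,314),interpolation=cv2.INTER_CUBIC); d=cv2.resize(s[140:260,240:390],(350,280),interpolation=cv2.INTER_CUBIC)
im=np.zeros((600,800,3),np.uint8)
im[:280,:350]=d; im[:314,400:800]=c
b=cv2.resize(b,(400,240)); im[320:560,:400]=b; im[316:600,400:684]=cv2.resize(a,(284,284))
cv2.imwrite('pics/crops.png',im)
```

```text
(no output)
```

View pics/crops.png

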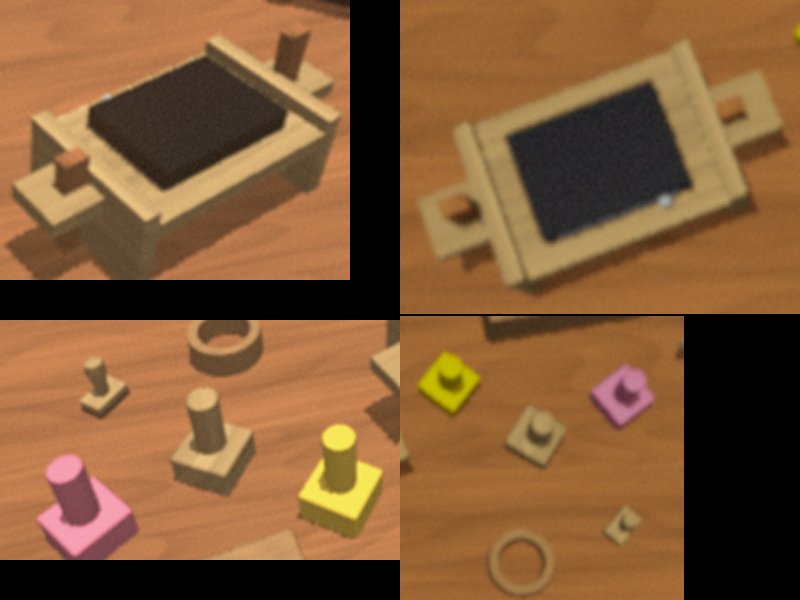

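Run:
```python
from h import *
T=load('top0');S=load('scene0')
im=np.zeros((600,800,3),np.uint8)
def put(f,u,v,w,h,k,X,Y):
    c=cv2.resize(f[v:v+h,u:u+w,::-1],None,fx=k,fy=k,interpolation=cv2.INTER_NEAREST)
    for i in range(0,w,5): cv2.putText(c,str(u+i),(i*k,8),0,.3,(255,255,255)); c[:, i*k]=c[:,i*k]//2
    for j in range(5,h,5): cv2.putText(c,str(v+j),(0,j*k+8),0,.3,(255,255,255)); c[j*k]=c[j*k]//2
    im[Y:Y+h*k,X:X+w*k]=c
put(T['frame'],145,185,32,36,8,0,0)
put(T['frame'],245,150,32,36,8,265,0)
put(T['frame'],316,147,32,36,8,530,0)
put(S['frame'],350,145,35,35,8,0,300)
put(S['frame'],255,195,32,36,8,285,300)
put(S['frame'],145,230,30,36,8,550,300)
cv2.imwrite('pics/crops2.png',im)
```

```text
(no output)
```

View pics/crops2.png

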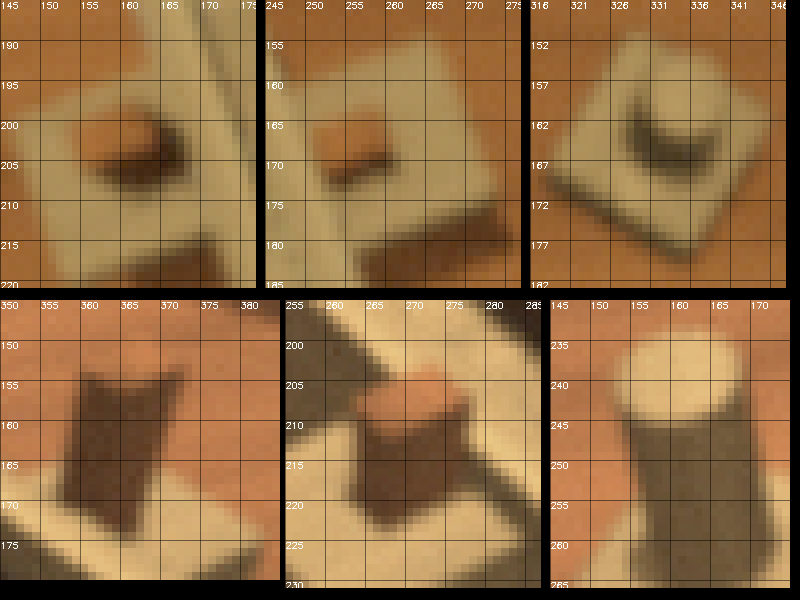

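Run:
```python
from h import *
T=load('top0');S=load('scene0')
np.set_printoptions(precision=4,suppress=True)
print('handle',tri((T,334.3,159.2),(S,160.5,239.3)),onz(T,334.3,159.2,.1),onz(S,160.5,239.3,.1))
c=[(329,151.3),(346,161.5),(336,178.5),(319,167.5)]
P=[onz(T,u,v,.035) for u,v in c]; print(np.array(P),np.mean(P,0),[np.linalg.norm(P[i]-P[i-1]) for i in range(4)])
print('L',tri((T,158,201.3),(S,366,152.5)),onz(T,158,201.3,.14),onz(S,366,152.5,.14),onz(T,158,201.3,.112))
print('R',tri((T,255.5,166.5),(S,270,207.5)),onz(T,255.5,166.5,.112),onz(S,270,207.5,.112))
# side board top outer faces (z .095) & tongue corners z .08
for f in('top0',):
  hsv=cv2.cvtColor(T['frame'],cv2.COLOR_RGB2HSV); print(hsv[165,265],hsv[210,150],hsv[200,120])
  m=cv2.inRange(hsv,(15,60,100),(30,150,255)); m[:, :140]=0;m[:,280:]=0;m[:130]=0;m[240:]=0
  cs,_=cv2.findContours(m,0,1)
  k=max(cs,key=cv2.contourArea); print(cv2.contourArea(k)); print(cv2.approxPolyDP(k,3,True)[:,0].tolist())
```

```text
handle [ 0.6279 -0.2166  0.0955] [ 0.6269 -0.2153  0.1   ] [ 0.6322 -0.2169  0.1   ]
[[ 0.6664 -0.211   0.035 ]
 [ 0.635  -0.2577  0.035 ]
 [ 0.5865 -0.2266  0.035 ]
 [ 0.6198 -0.1802  0.035 ]] [ 0.6269 -0.2189  0.035 ] [np.float64(0.0558773131536247), np.float64(0.05623339682432839), np.float64(0.0575956332090986), np.float64(0.057070767732474735)]
L [0.5191 0.2513 0.1382] [0.5188 0.2508 0.14  ] [0.5214 0.2497 0.14  ] [0.5232 0.2578 0.112 ]
R [ 0.6106 -0.0019  0.1101] [ 0.6101 -0.0022  0.112 ] [ 0.6127 -0.0022  0.112 ]
[ 20 124 173] [ 19 131 167] [ 14 171 157]
6115.0
[[266, 155], [248, 160], [238, 144], [162, 172], [158, 177], [163, 192], [146, 200], [152, 219], [171, 215], [180, 230], [261, 198], [257, 181], [273, 174]]
```

Triangulation puts the left wedge (top 158,201) at z≈0.138, so it is the proud one. The right one is at 0.110, which is home. They are 0.269 m apart, against 0.268 expected. The block is at about (0.627,-0.217), foot sides about 57 mm against the 60 given, handle top z≈0.0955 against 0.100. I'll move above it and check with the wrist camera.

Run:
```python
from h import *
np.set_printoptions(precision=4,suppress=True)
r.reach([.627,-.217,.38],[180,0,71])
s=snap('wrist','w1'); q=r.sense(); print(q['clock'],q['tcp_pos'],q['joints'],proj(s,[.627,-.217,.1]),proj(s,[.627,-.217,0]))
```

```text
3.1417 [ 0.6273 -0.2161  0.3801] [-21.9506  15.0124  62.0718   0.0096 102.9079  -3.0286] (np.float64(258.5464687177104), np.float64(195.87573545256518)) (np.float64(258.57657308437206), np.float64(177.17134178210614))
```

View pics/w1.png

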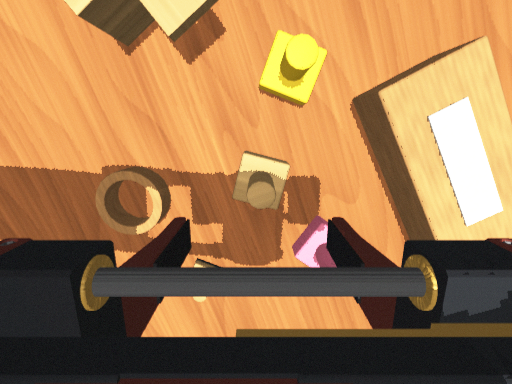

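Wrist view: the plain block's handle top is at about (261,190), against a predicted (258,196). Pink is at about (318,243), clear of the finger lines. I'll refine and grasp.

Run:
```python
from h import *
np.set_printoptions(precision=4,suppress=True)
s=load('w1');T=load('top0');S=load('scene0')
print(onz(s,261,190,.1),tri((s,261,190),(T,334.3,159.2)))
print('pink',onz(T,374.5,141,.1),'yellow',onz(T,292,135,.1))
im=s['frame'][140:220,220:300,::-1]; cv2.imwrite('pics/w1c.png',cv2.resize(im,(560,560),interpolation=cv2.INTER_CUBIC))
```

```text
[ 0.6312 -0.2121  0.1   ] [ 0.6304 -0.2166  0.0844]
pink [ 0.6745 -0.3271  0.1   ] yellow [ 0.6983 -0.1036  0.1   ]
```

View pics/w1c.png

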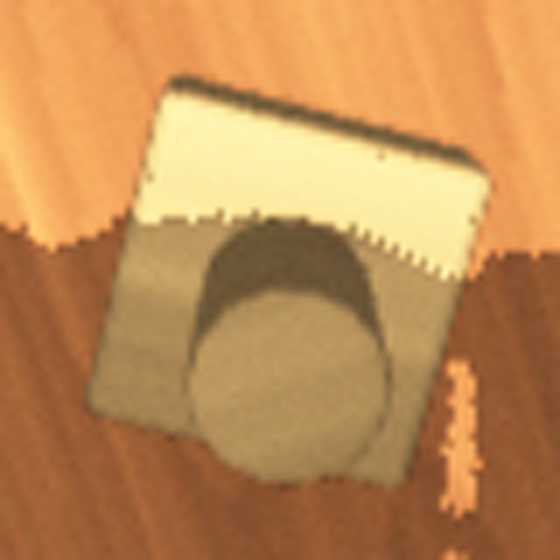

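Run:
```python
from h import *
np.set_printoptions(precision=4,suppress=True)
s=load('w1')
a=onz(s,261.1,195,.1);c=[onz(s,220+u/7,140+v/7,.035) for u,v in((165,90),(490,180),(405,485),(92,405))]
print(a,np.mean(c,0),[np.linalg.norm(c[i]-c[i-1]) for i in range(4)],np.degrees(np.arctan2(*(c[0]-c[1])[1::-1])))
p=(a[:2]+np.mean(c,0)[:2])/2; p=.7*p+.3*np.array([.627,-.217]); print(p)
r.servo_line([p[0],p[1],.233],[180,0,71],speed=.12)
r.grab(45)
q=r.sense(); print(q['clock'],q['tcp_pos'],q['opening'],q['contact_force'])
snap('wrist','w2')
r.servo_line([p[0],p[1],.36],speed=.12); 
q=r.sense(); print(q['clock'],q['tcp_pos'],q['opening'],q['contact_force'])
snap('scene','s2')
snap('wrist','w3')
a=cv2.imread('pics/s2.png');b=cv2.imread('pics/w3.png'); cv2.imwrite('pics/p3.png',cv2.resize(np.hstack([a,b]),(800,300)))
```

```text
[ 0.6297 -0.217   0.1   ] [ 0.6302 -0.2174  0.035 ] [np.float64(0.057269861629876885), np.float64(0.05792294225012851), np.float64(0.05673033271537736), np.float64(0.057824793110757326)] 145.59155949625688
[ 0.6291 -0.2171]
5.4417 [ 0.6291 -0.2171  0.2329] 0.02962981730096995 [ 0.6507 -0.8325 -0.0324]
6.7 [ 0.6291 -0.2171  0.3585] 0.029738558591552815 [ 0.201  -0.1294 -2.8823]
```

View pics/p3.png

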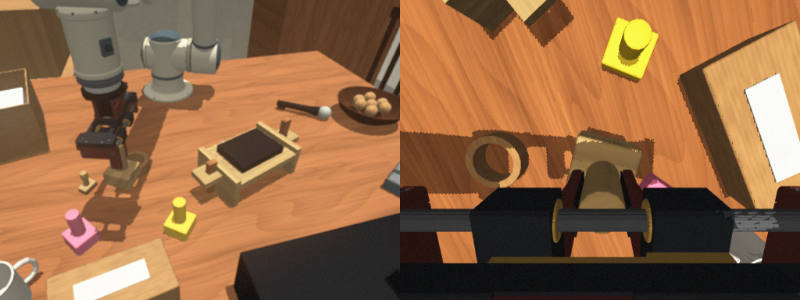

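Block is held: opening 29.7 mm and about 2.8 N of weight. Next I lift it, carry it over the proud wedge with the foot aligned to the stand, and press down slowly while watching force.

Run:
```python
from h import *
np.set_printoptions(precision=4,suppress=True)
r.servo_line([.6291,-.2171,.43],speed=.15)
r.reach([.520,.2505,.43],[180,0,125.4])
snap('scene','s4');snap('wrist','w4')
a=cv2.imread('pics/s4.png');b=cv2.imread('pics/w4.png'); cv2.imwrite('pics/p4.png',cv2.resize(np.hstack([a,b]),(800,300)))
q=r.sense(); print(q['clock'],q['tcp_pos'],q['opening'],q['contact_force'],q['joints'])
```

```text
9.2667 [0.5206 0.2496 0.4299] 0.029387143296119585 [-0.5421 -0.1459 -2.6479] [ 22.2435   2.089   71.2126  -0.0135 106.7091 -13.0524]
```

View pics/p4.png

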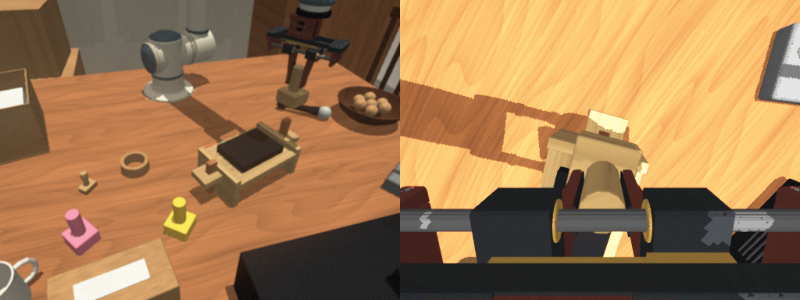

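The block hangs above the left tongue, whose end shows beyond the foot at panel (605,125). Lowering now.

Run:
```python
from h import *
np.set_printoptions(precision=4,suppress=True)
x,y=.520,.2505
r.servo_line([x,y,.386],speed=.1)
q=r.sense(); f0=q['contact_force'][2]; print(q['clock'],q['tcp_pos'],f0)
z=.386; 
while z>.334:
    z-=.003
    r.servo_line([x,y,z],speed=.025)
    q=r.sense(); f=q['contact_force']; print(round(q['clock'],2),round(z-.233,4),round(q['tcp_pos'][2]-.233,4),f,q['torque'],round(q['opening'],4))
    if f[2]-f0>24: break
    if q['clock']>24: break
```

```text
9.8583 [0.52   0.2504 0.3862] -1.9283645647658694
10.12 0.15 0.1504 [-0.1893 -0.5135 -2.3743] [-0.0445  0.0264 -0.0091] 0.0297
10.39 0.147 0.1468 [-0.4865 -1.2676 -2.4142] [-0.0449  0.0261 -0.0212] 0.0298
10.66 0.144 0.1436 [ 0.5344 -0.1407 -1.9462] [-0.0935  0.01   -0.0207] 0.0296
10.93 0.141 0.1407 [ 0.6705  0.2241 -2.3955] [-0.0068  0.0116  0.013 ] 0.0295
11.19 0.138 0.1384 [-0.4879  0.0496 -0.1241] [ 0.0207 -0.1168  0.0028] 0.0299
11.46 0.135 0.1361 [-0.27    0.771   4.5745] [-0.1135  0.1114  0.0402] 0.0296
11.72 0.132 0.1329 [-0.6198 -1.0541  5.8149] [-0.0229  0.1048  0.0562] 0.0296
11.99 0.129 0.1295 [-0.1461  0.7697  5.0578] [-0.0542  0.0317 -0.0168] 0.0293
12.26 0.126 0.1262 [0.9525 0.6489 3.9935] [ 0.0746 -0.0775 -0.0114] 0.0297
12.53 0.123 0.1232 [-0.177   0.4244  5.0627] [ 0.0371 -0.1325  0.0328] 0.0294
12.79 0.12 0.1201 [2.1345 0.9496 4.6083] [ 0.0527 -0.243   0.0438] 0.0293
13.06 0.117 0.117 [1.3992 0.5155 3.5307] [ 0.1403 -0.2829 -0.0107] 0.0296
13.32 0.114 0.114 [1.2587 1.015  3.798 ] [ 0.1581 -0.311  -0.0602] 0.0297
13.59 0.111 0.1118 [-0.1648  0.028   6.7449] [ 0.05   -0.1321 -0.0249] 0.0295
13.86 0.108 0.1116 [-2.2619 -1.4512 15.5629] [-0.381   0.6681 -0.0457] 0.0296
14.12 0.105 0.1115 [-5.5384 -2.1267 26.9265] [-0.6228  1.436   0.0747] 0.0293
```

Contact started at z≈0.138 with about 8 N resistance. It stopped hard at 0.1115 with force rising to about 29 N above the hanging baseline. I'll lift off and check visually.

Run:
```python
from h import *
np.set_printoptions(precision=4,suppress=True)
r.servo_line([.52,.2505,.40],speed=.12)
r.servo_line([.52,.2505,.44],speed=.15)
r.reach([.6291,-.2171,.40],[180,0,71])
q=r.sense(); print(q['clock'],q['tcp_pos'],q['opening'],q['contact_force'],q['orientation'])
T=snap('top','t5');S=snap('scene','s5')
A=cv2.resize(T['frame'][150:240,140:280,::-1],(400,257));B=cv2.resize(S['frame'][140:260,240:390,::-1],(400,320))
C=cv2.resize(S['frame'][100:320,30:290,::-1],(390,330))
im=np.zeros((600,800,3),np.uint8);im[:257,:400]=A;im[:320,400:]=B;im[260:590,:390]=C;cv2.imwrite('pics/p5.png',im)
```

```text
16.9667 [ 0.6294 -0.2158  0.4003] 0.0294729779443208 [-0.4083 -0.4188 -3.1125] [179.9757  -0.0277  71.119 ]
```

View pics/p5.png

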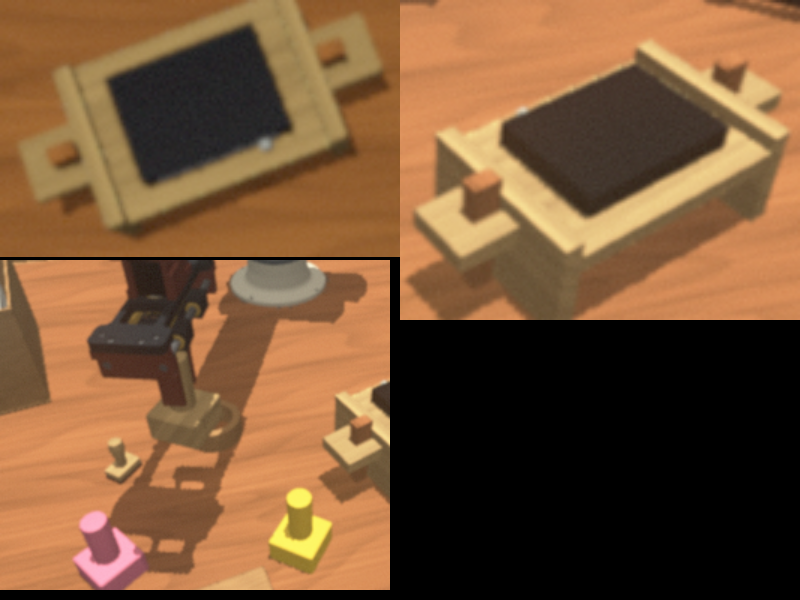

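Both wedges now stand equally high and the block hangs straight. Setting it down where it came from.

Run:
```python
from h import *
np.set_printoptions(precision=4,suppress=True)
x,y=.6291,-.2171
r.servo_line([x,y,.245],[180,0,71],speed=.12)
r.wait(.2); f0=r.sense()['contact_force'][2]; z=.239
while z>.226:
    r.servo_line([x,y,z],speed=.03); r.wait(.1)
    q=r.sense(); print(round(q['clock'],2),z,q['tcp_pos'][2],q['contact_force'])
    if q['contact_force'][2]-f0>3.5: break
    z-=.0012
r.let_go(); r.wait(.3)
q=r.sense(); print(q['clock'],q['opening'],q['contact_force'])
r.servo_line([x,y,.38],speed=.12); r.wait(.3)
q=r.sense(); print(q['clock'],q['opening'],q['contact_force'])
snap('scene','s6');snap('wrist','w6')
a=cv2.imread('pics/s6.png');b=cv2.imread('pics/w6.png'); cv2.imwrite('pics/p6.png',cv2.resize(np.hstack([a,b]),(800,300)))
```

```text
19.16 0.239 0.23889208812215504 [-0.157  -0.2363 -1.8225]
19.51 0.23779999999999998 0.23787805938945386 [-0.0336  0.3952 -1.9593]
19.86 0.23659999999999998 0.23656444519561437 [-0.5139  0.7891 -1.9027]
20.21 0.23539999999999997 0.23537985840107276 [ 0.3351  0.4997 -2.776 ]
20.56 0.23419999999999996 0.2341501006727361 [-0.4697  0.3226 -2.4648]
20.91 0.23299999999999996 0.23290252701682918 [-0.3179  0.5868 -3.5125]
21.26 0.23179999999999995 0.23286867043055967 [-3.3256  1.5439  5.2103]
22.5667 0.08771080367832094 [ 0.3123  0.4561 -0.5045]
24.25 0.0878685985826485 [ 1.5528  0.6127 -0.3178]
```

View pics/p6.png

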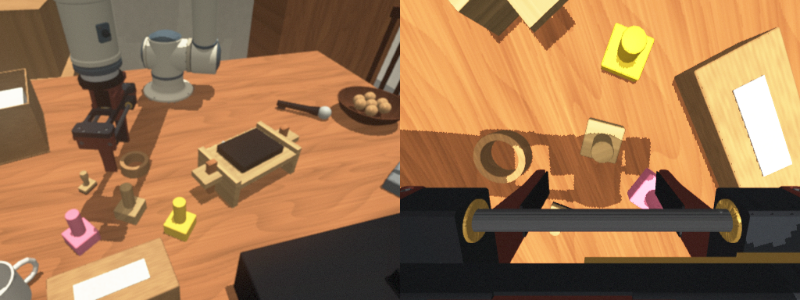

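Block stands upright on the desk, free (scene panel 128,200), neighbours undisturbed. One last check of the wedge height, then hand in.

Run:
```python
from h import *
T=load('t5');S=load('s5')
print(tri((T,162,203.5),(S,363.7,164)), 'expected scene px at z=.112/.122',proj(S,[.52,.2505,.112]),proj(S,[.52,.2505,.122]))
r.hand_in()
```

```text
[0.51894014 0.25050939 0.10649878] expected scene px at z=.112/.122 (np.float64(363.38014416128976), np.float64(162.40854557876781)) (np.float64(364.3040706695774), np.float64(158.78571142380005))
the job is handed in; nothing more can be done
```

I tapped the proud wedge (the left one in the top view) home, stood the driving block back where it came from, let go and handed the job in. The arm's clock read about 24 s, against the 48 s limit.

- **Pressing:** I held the plain wooden block by its handle and pressed its underside straight down on the wedge. Contact began at about 138 mm and the wedge slid with about 8 N of resistance. It stopped at 111.5 mm, where the force rose by about 29 N with no further movement. The gripper stayed on the handle throughout.
- **Wedge height:** In the pictures afterwards both wedge tops look level. A rough two-view measurement gave 106 mm rather than 112 mm. I put that down to coarse pixel picking, because it is below what the hard stop allows and the force reading is more reliable.
- **Block:** The final pictures show it upright and free on the desk. The gripper is open and raised clear. The pink and yellow blocks, the stamp and the tape look undisturbed.

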